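# Function test of a telescopic post before packing

### The arm

A 6-joint arm with a two-finger parallel gripper is mounted at the origin on the work surface. World frame = base frame: x ahead of the robot, y to its left, z up, the work surface at z = 0. Lengths are in mm, angles in rad, forces in N, time in s.
With the tool pointing down it reaches from about 275 to 750 mm from the base axis. Payload 10.2 kg.
Tool frame: the origin (TCP) lies on the centre line of the jaws, within the pads' length; the fingertips stand 17 mm ahead of it and the grasp point (between the pads) lies 2 mm behind it (ctrl.tip_extent is the distance from the TCP to the fingertips, in mm); z points along the fingers, y is the line along which they close (so a half turn about z gives the same grasp; the last joint's range is limited). The gripper opens to 85 mm and grips with 20 to 120 N. Pads are 22 mm wide; open, the fingers measure 114 mm over their backs; the gripper's body (76 mm by 85 mm) begins 54 mm behind the grasp point. The pads swing forward as they close: fully open they stand 13 mm farther back than shut.
Start: joints at [-1.414, 0.313, 1.498, -0, 1.331, -0.223], TCP at [194.624, -487.599, 218.894] pointing down, gripper open.
Joint ranges: [-2.94, 2.94], [-0.97, 2.17], [0.19, 2.56], [-1.23, 4.37], [0.02, 3.11], [-2.88, 2.88]. Speed limits (rad/s): [2.39, 2.39, 3.01, 3.14, 3.14, 3.14].

### API

Orientations are given as a unit quaternion [w, x, y, z].
In Python, from rig import sensors, capture, ctrl, cut_out, place_of gives the robot as it stands.
- The arm moves only by the shell command python3 -m jog 'ROWS' [FORCE]. ROWS is JSON, a list of rows, each a list of 3 entries, a list of its own where there are three numbers: the shift along the world's x, y, z in mm, then the turn, a rotation vector about the world's x, y, z in degrees, then the closure, from 0 (fully open) to 1 (shut). A call has exactly 8 rows; each row is the pose to reach, as a shift and turn from the pose commanded when the call began; what a row does not reach only later rows make up. A row lasts 1/12 s, in which the tool goes at most 41.7 mm and 7.16 degrees, less where a joint would pass 70% of its speed; a pose out of reach is approached as far as the arm can. A call with a gripper value outside its range is refused whole. The fingers move at their own pace and stop on an object; FORCE is the grip in N (left out, the last holds). Time passes only in rows, so rows that repeat a pose let the fingers close, or fill a call up. It gives the time, the measured TCP pose, the force and the opening at its end, in the units of the state.
- sensors.sense(): the state, without advancing time (a new reading comes with each control period).
- capture(name): name is "scene" or "top"; returns a dict with "color" (420x560x3 uint8, blue, green, red), "z_map" (420x560 float32, mm along the optical axis (not along the pixel's ray), 0 where there is no reading), "camera_matrix" (3x3 intrinsics, pixels), "k1" (the pictures are not rectified: a ray, as slopes to the right and down, at radius r is drawn at 1 + k1 r^2 times it, then the intrinsics apply), "R" (3x3) and "t" (3): a world point X has camera coordinates R X + t. Camera axes: x right, y down, z forward; pixel columns grow to the right and rows downward; lengths in mm; the calibration is good to about 2 mm. A picture is of the moment at which its call begins.
- ctrl.finish_job(): hands the job in, once; it reports no verdict.
Trained networks look in a picture, given as the dict that the camera call returned (one of the last four; its "shot" number tells which), for a name from the list of things; names that differ only in an ending like _2 or _b are one class to them, and where a whole thing is asked for, a point or a joint stands for the part that bears it (a point fixed in the world has none). Each returns a list of dicts, best first, with "p" (0 to 1); they miss things now and then, are a little off and sometimes report something else, mostly with a low value. They report only what shows in the picture. A call takes as long as a camera call. They do not tell look-alikes from the thing itself.
- cut_out(picture, query): "region" (420x560 bool, what is visible of it) and "box" ([left, top, right, bottom] in pixels, round what is visible of it).
- place_of(picture, query): "centre" ([row, column] in pixels: a listed point, or the origin of a listed thing).
The state is a dict: "time_s": time; "joints": joint angles; "dq": joint speeds; "tau": joint torques, N m; "eef_pos": TCP position; "ee_rot": TCP orientation; "force": force on the tool from outside, world axes, zero at the start; "wrist_torque": the same for the moment, N m; "grip_width": opening from 0.0 (shut) to 1.0 (fully open).
Only numpy, scipy, OpenCV 4.12 (cv2) and the standard library are available. Lean on these libraries where they do the work, as an engineer would, in place of code of your own. Each camera call takes 0.05 s, during which the arm holds its last target. There are 200 camera calls.

### The job

Test the telescopic post before it is packed: first push the orange plunger of the white recorder all the way down and let it spring back up. Then squeeze the yellow button in the side of the post's blue head fully in, and pull the head straight up past the first stop to the second stop, so that both sections are fully out. The post springs back if released, so finish while still gripping the head, holding the post fully extended for inspection; leave everything else on the table where it is.

Things in the scene. Friction and masses are not known exactly. Their poses are not given: they have to be found in the camera images.
- test_stand: Grey square foot plate 110 x 110 x 15 mm, bolted to the table, with an upright steel sleeve (38 mm diameter, top 90 mm above the table) from which the telescopic post rises. Origin: centre of the plate's underside, on the post's axis; z up. The yellow button is on the +y side of the head, in this frame.
- grip_head: Blue block at the top of the post, the part to grip: 30 mm (x) by 36 mm (y) by 40 mm high, top at 138 mm above the table when the post is retracted. Origin: centre of its underside, axes parallel to the stand's; it slides up and down and does not turn.
- head_grip (a point): Centre of the blue head, 20 mm above its underside, level with the centre of the button; 118 mm above the table when retracted. Gripping here with the fingers closing along the stand's y, one finger on the button and the other on the plain opposite face, squeezes the button in.
- head_button (a joint): Yellow button, 16 mm wide and 22 mm high, standing 6.5 mm proud of the head's +y face. 0 = out, 0.006 = fully in (m); sprung, 2.3 N to start and 5 N when fully in. While it is out and the post is retracted, the post is locked. It must be in by 4 mm or more when the pull begins.
- button_face (a point): Centre of the outer face of the yellow button.
- upper_section (a joint): How far the thin upper section (20 mm diameter), which carries the head, has come out of the lower one: 0 = in, 0.07 = fully out (m). It comes out first; its end is the first stop. Return spring 1 to 1.5 N, plus the weight of the head and section (1.2 to 2 N).
- lower_section (a joint): How far the thicker lower section (29 mm diameter) has come out of the sleeve: 0 = in, 0.07 = fully out (m). It follows when the upper one is at its stop; its end is the second stop, where the head is 140 mm higher than when retracted. Return spring 4.6 to 5.6 N, so the whole pull takes about 8 to 9 N at the second stop; let go, both sections slide back.
- recorder: White test recorder, fixed box 85 mm (x) by 75 mm (y) by 45 mm high, with a black collar (42 mm diameter, 5 mm high) on top in the middle, from which the plunger rises. Origin: centre of its underside.
- plunger (a joint): Sprung plunger of the recorder, travels straight down: 0 = up, 0.014 = fully down (m). 2.6 N to start, 5.7 N when fully down; it returns by itself.
- plunger_top (a point): Centre of the plunger's flat orange top (disc 32 mm in diameter, 10 mm thick), 76 mm above the table when up.
- gallipot: Small steel cup, 48 mm across, 35 mm high, standing between recorder and stand. Bystander. Origin: centre of its underside.
- clamp: Bright steel ring-handled clamp, 160 mm long, lying flat along its x. Bystander.
- scissors: Dark ring-handled scissors, 140 mm long, lying flat along their x. Bystander.
- blue_bowl: Blue plastic bowl, 110 mm across, 60 mm high. Bystander. Origin: centre of its underside.
- tape_roll: Tan roll of indicator tape lying flat, 90 mm across, 24 mm high. Bystander. Origin: centre of its underside.
- oil_bottle: White bottle with a blue label, 48 mm across, 130 mm high. Bystander. Origin: centre of its underside.
- brush: Green-handled cleaning brush lying along its x. Bystander.
Mind the look-alikes: they are no part of the job. What is shaped like the recorder but brown or turquoise is not meant.

How it is judged:
By the outcome, as a careful person would: the job done as asked, in the order asked, and still so for the second after the job is handed in, while the arm keeps its last pose, push and grip.
It also fails if it takes over 51 s, if anything falls off the work surface, if the arm or the gripper's body presses on something with over 40 N, if the wrist force passes 120 N, or if a joint passes its speed limit or range.

## Working session

There is one attempt and no reset: what is moved stays moved. The work goes in short steps, Python scripts to look and compute and a shell command to move; the robot and the scene stay as the last step left them, time stands still between calls to the robot, and variables do not carry over. Pictures are saved under pics/ and viewed, on a budget of 10 in all, crops included, one or two more only if the job needs it, and the job is handed in when it is done.

```bash
mkdir -p pics
cat > h.py <<'E'
import numpy as np, cv2
from rig import sensors, capture, ctrl, cut_out, place_of
def ray(P,r,c):
    K=P["camera_matrix"]; d=np.array([(c-K[0,2])/K[0,0],(r-K[1,2])/K[1,1]]); s=d.copy()
    for _ in range(10): s=d/(1+P["k1"]*(s@s))
    R=np.array(P["R"]);t=np.array(P["t"]); return -R.T@t, R.T@np.array([s[0],s[1],1])
def at_z(P,r,c,z):
    o,v=ray(P,r,c); return o+v*(z-o[2])/v[2]
def at_depth(P,r,c):
    o,v=ray(P,r,c); d=P["z_map"][int(round(r)),int(round(c))]; return o+v*d
def cloud(P,mask):
    return np.array([at_depth(P,r,c) for r,c in np.argwhere(mask&(P["z_map"]>0))])
E
python3 - <<'E'
from h import *
S=capture("scene");T=capture("top")
cv2.imwrite("pics/a.png",S["color"]);cv2.imwrite("pics/b.png",T["color"])
for n,P in(("scene",S),("top",T)):
    print(n,np.round(-np.array(P["R"]).T@P["t"]))
    for q,z in(("plunger_top",76),("head_grip",118),("button_face",118),("recorder",0),("test_stand",0),("gallipot",0),("grip_head",98)):
        for d in place_of(P,q)[:3]: print(q,round(d["p"],2),np.round(d["centre"]),np.round(at_z(P,*d["centre"],z)))
E
```

```text
scene [1222.  847. 1159.]
plunger_top 0.64 [196. 314.] [369. -32.  76.]
plunger_top 0.62 [168. 302.] [ 311. -160.   76.]
plunger_top 0.57 [181. 260.] [ 460. -191.   76.]
head_grip 0.79 [240. 312.] [524. 133. 118.]
button_face 0.36 [243. 315.] [526. 148. 118.]
button_face 0.36 [247. 313.] [539. 155. 118.]
recorder 0.91 [225. 235.] [ 595. -140.    0.]
recorder 0.88 [215. 311.] [375. -32.   0.]
recorder 0.68 [190. 299.] [ 331. -147.    0.]
test_stand 0.72 [263. 311.] [509. 122.   0.]
gallipot 0.62 [244. 269.] [561. -11.   0.]
grip_head 0.58 [243. 313.] [517. 132.  98.]
top [ 444.  -15. 1315.]
plunger_top 0.57 [297. 339.] [ 318. -157.   76.]
plunger_top 0.53 [196. 334.] [ 590. -142.   76.]
plunger_top 0.47 [250. 354.] [ 444. -197.   76.]
head_grip 0.64 [220. 231.] [518. 133. 118.]
head_grip 0.57 [143. 204.] [725. 213. 118.]
recorder 0.95 [275. 292.] [369. -31.   0.]
recorder 0.86 [300. 334.] [ 301. -152.    0.]
recorder 0.72 [198. 330.] [ 594. -138.    0.]
test_stand 0.66 [221. 236.] [523. 134.   0.]
gallipot 0.71 [214. 284.] [546.  -5.   0.]
gallipot 0.27 [222. 425.] [ 526. -410.    0.]
grip_head 0.46 [219. 235.] [522. 126.  98.]
grip_head 0.4 [173. 409.] [ 652. -341.   98.]
```

View pics/a.png

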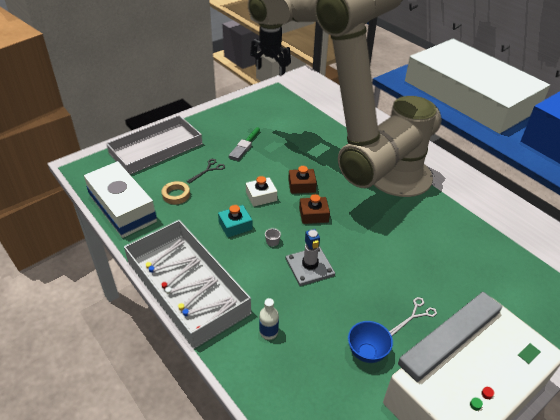

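View pics/b.png

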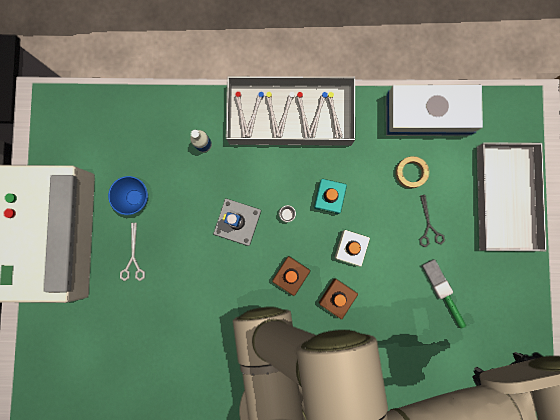

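The scene picture shows the white recorder at (col 261, row 184) and the stand at (311, 255). In the top picture they are at (353, 248) and (236, 220).

What could be taken for the recorder, by top pixel:
- white (353, 248): the match by description
- turquoise (332, 196)
- brown (291, 276)
- brown (339, 299)

I'll check that choice and the button side in a crop.

Run:
```python
from h import *
S=capture("scene");T=capture("top")
a=cv2.resize(S["color"][165:290,235:345],None,fx=4.5,fy=4.5,interpolation=cv2.INTER_CUBIC)
b=cv2.resize(T["color"][180:270,205:375],None,fx=1.7,fy=1.7,interpolation=cv2.INTER_CUBIC)
im=np.zeros((600,800,3),np.uint8); im[:a.shape[0],:a.shape[1]]=a; im[:b.shape[0],500:500+b.shape[1]]=b[:, :300]
cv2.imwrite("pics/c.png",im)
for n,P,w,st,z in(("scene",S,(184,261),(255,311),0),("top",T,(248,353),(221,236),0)):
    hsv=cv2.cvtColor(P["color"],cv2.COLOR_BGR2HSV); H,s,V=[hsv[...,i].astype(int) for i in range(3)]
    rr,cc=np.mgrid[:420,:560]
    near=lambda p,d:(abs(rr-p[0])<d)&(abs(cc-p[1])<d)
    o=near(w,14)&(H<16)&(s>150)&(V>100)
    p=np.argwhere(o); C=cloud(P,o); print(n,"orange",len(p),np.round(at_z(P,*p.mean(0),75)),np.round(np.median(C,0)),np.round(C[:,2].max()))
    m=near(st,38)&(s<70)&(P["z_map"]>0)
    C=cloud(P,m); 
    pl=C[abs(C[:,2]-15)<6]; (cx,cy),wh,an=cv2.minAreaRect(pl[:,:2].astype(np.float32)); print("plate",len(pl),round(cx),round(cy),np.round(wh),round(an,1))
    bl=near(st,30)&(H>100)&(H<130)&(s>110); C=cloud(P,bl); C=C[C[:,2]>90]
    print("blue",len(C)); 
    if len(C): tp=C[C[:,2]>np.percentile(C[:,2],95)-8]; print(np.round(C.min(0)),np.round(C.max(0)),"top",len(tp),[np.round(v,1) for v in cv2.minAreaRect(tp[:,:2].astype(np.float32))])
    y=near(st,30)&(H>20)&(H<35)&(s>130); C=cloud(P,y)
    if len(C): print("yellow",len(C),np.round(np.median(C,0)))
    g=cut_out(P,"gallipot")[0]["region"]; C=cloud(P,g); print("cup",np.round(C.min(0)),np.round(C.max(0)))
    wm=near(w,25)&(s<60)&(V>130); C=cloud(P,wm); C=C[abs(C[:,2]-45)<8]; print("box",[np.round(v,1) for v in cv2.minAreaRect(C[:,:2].astype(np.float32))])
s=sensors.sense(); print(s["eef_pos"],s["ee_rot"],s["grip_width"],s["time_s"],s["force"])
```

```text
scene orange 49 [ 453. -195.   75.] [ 453. -194.   76.] 83.0
plate 869 513 85 [213. 117.] 77.1
blue 113
[508. 110. 101.] [543. 153. 142.] top 52 [array([523. , 131.1]), array([40.2, 29.5]), np.float64(69.1)]
yellow 44 [530. 153. 122.]
cup [522. -38.  -5.] [570.  11.  38.]
box [array([ 452.6, -195.9]), array([77.4, 87. ]), np.float64(74.4)]
top orange 108 [ 450. -197.   75.] [ 449. -197.   77.] 82.0
plate 1109 520 129 [110. 110.] 73.0
blue 78
[502. 109.  97.] [538. 150. 143.] top 68 [array([520.1, 129.3]), array([35.5, 28.7]), np.float64(72.6)]
yellow 12 [526. 151. 130.]
cup [525. -37.  -1.] [568.   6.  43.]
box [array([ 450. , -197.6]), array([74.6, 85. ]), np.float64(72.8)]
[ 194.62742088 -487.59455047  218.88890104] [-9.00016463e-06  9.82023106e-01  1.88760748e-01 -4.98429647e-07] 0.9924506131714569 1.0 [ 0.21945425 -0.60424627 -0.62810304]
```

View pics/c.png

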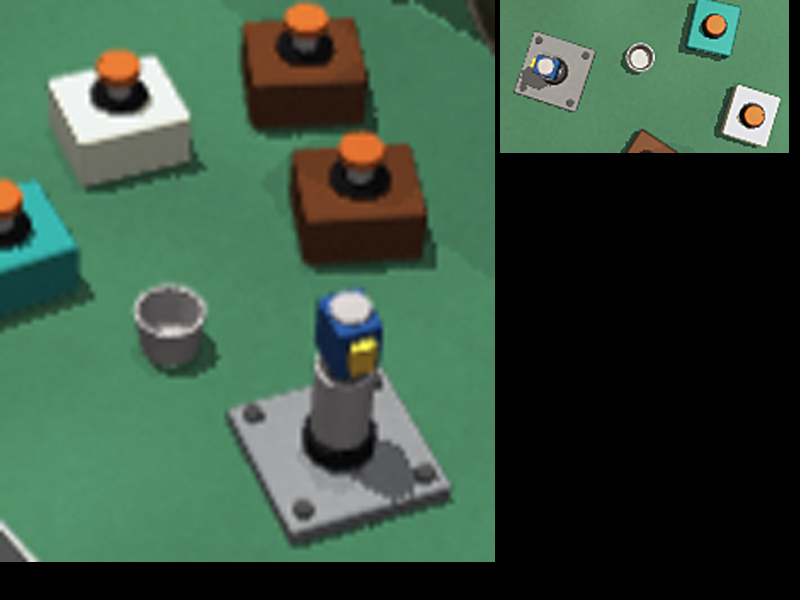

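White recorder confirmed at (col 261, row 184): plunger at about (451, -196). The head is at about (521, 130), and the button faces azimuth 73°, so the tool turns about -39°.

```bash
python3 -m jog '[[[256,292,-60],[0,0,-39],1],[[256,292,-60],[0,0,-39],1],[[256,292,-60],[0,0,-39],1],[[256,292,-60],[0,0,-39],1],[[256,292,-60],[0,0,-39],1],[[256,292,-60],[0,0,-39],1],[[256,292,-60],[0,0,-39],1],[[256,292,-60],[0,0,-39],1]]' 40; python3 -c "
from rig import ctrl; print(ctrl.tip_extent)"
```

```text
time_s: 1.67
eef_pos: [401.0, -252.1, 170.7]
ee_rot: [0.0, 0.989, -0.15, 0.0]
force: [0.1, -0.1, 0.6]
grip_width: 0.0
17.0
```

```bash
python3 -m jog '[[[50,56,-40],[0,0,0],1],[[50,56,-60],[0,0,0],1],[[50,56,-60],[0,0,0],1],[[50,56,-60],[0,0,0],1],[[50,56,-60],[0,0,0],1],[[50,56,-60],[0,0,0],1],[[50,56,-60],[0,0,0],1],[[50,56,-60],[0,0,0],1]]'
python3 - <<'E'
from h import *
S=capture("scene");T=capture("top")
a=cv2.resize(S["color"][130:220,210:310],None,fx=4,fy=4,interpolation=cv2.INTER_CUBIC)
b=cv2.resize(T["color"][200:290,300:400],None,fx=4,fy=4,interpolation=cv2.INTER_CUBIC)
cv2.imwrite("pics/d.png",np.hstack([a,b])); s=sensors.sense(); print(s["eef_pos"],s["joints"])
E
```

```text
time_s: 2.33
eef_pos: [449.9, -199.0, 111.8]
ee_rot: [0.001, 0.989, -0.151, 0.001]
force: [0.2, 0.2, -0.2]
grip_width: 0.002
[ 449.89310491 -198.52901748  111.48001338] [-6.54320272e-01  3.56863232e-01  1.74013107e+00 -4.85532085e-05
  1.04333506e+00  1.21859536e+00]
```

View pics/d.png

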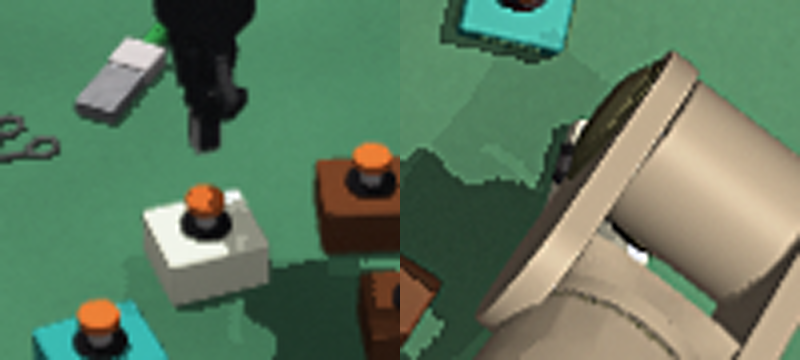

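The fingertips, at crop pixel (205, 150), sit centred above the white recorder's plunger at (205, 200). Now pressing.

```bash
python3 -m jog '[[[0,0,-12],[0,0,0],1],[[0,0,-20],[0,0,0],1],[[0,0,-24],[0,0,0],1],[[0,0,-27],[0,0,0],1],[[0,0,-30],[0,0,0],1],[[0,0,-31],[0,0,0],1],[[0,0,-31],[0,0,0],1],[[0,0,-31],[0,0,0],1]]'
```

```text
time_s: 3.1
eef_pos: [450.1, -197.8, 80.0]
ee_rot: [0.0, 0.989, -0.15, 0.0]
force: [0.3, 0.4, -0.6]
grip_width: -0.002
```

Run:
```python
from h import *
S=capture("scene")
a=cv2.resize(S["color"][140:215,215:305],None,fx=6,fy=6,interpolation=cv2.INTER_CUBIC)
cv2.imwrite("pics/e.png",a); s=sensors.sense(); print(s["eef_pos"],s["force"],s["wrist_torque"])
hsv=cv2.cvtColor(S["color"],cv2.COLOR_BGR2HSV); H,s,V=[hsv[...,i].astype(int) for i in range(3)]
rr,cc=np.mgrid[:420,:560]; o=(abs(rr-184)<14)&(abs(cc-261)<14)&(H<16)&(s>150)&(V>80); C=cloud(S,o); print(len(C),np.round(C.mean(0)),np.round(np.percentile(C[:,2],[5,50,95])))
d=(abs(rr-170)<22)&(abs(cc-261)<14)&(V<60); C=cloud(S,d); C=C[np.hypot(C[:,0]-451,C[:,1]+196)<25]; C=C[C[:,2]>60]; print(len(C), C[np.argsort(C[:,2])[:12]].round())
```

```text
[ 450.14725365 -197.80215263   80.05885885] [-0.10282632  0.29806515 -0.26040769] [-0.04804192  0.020189   -0.00849215]
58 [ 451. -196.   72.] [68. 74. 78.]
134 [[ 461. -189.  101.]
 [ 453. -183.  101.]
 [ 448. -190.  102.]
 [ 457. -184.  102.]
 [ 456. -190.  103.]
 [ 452. -186.  103.]
 [ 460. -184.  104.]
 [ 455. -186.  105.]
 [ 451. -181.  106.]
 [ 461. -188.  106.]
 [ 456. -185.  109.]
 [ 451. -181.  110.]]
```

View pics/e.png

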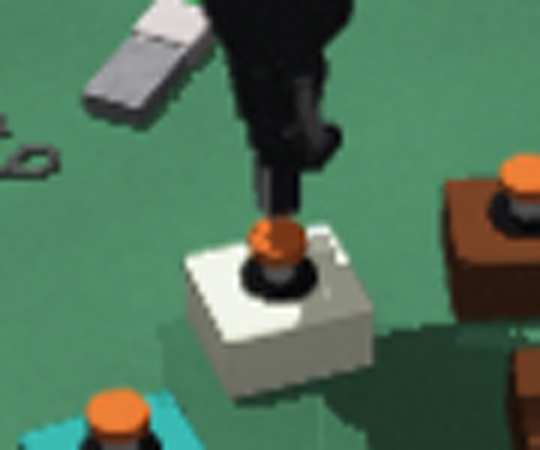

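The crop shows the tips at (277, 212), just at the top of the orange disc at (278, 235). There is no contact yet, so I'll descend further by force.

```bash
python3 -m jog '[[[0,0,-2],[0,0,0],1],[[0,0,-4],[0,0,0],1],[[0,0,-5],[0,0,0],1],[[0,0,-6],[0,0,0],1],[[0,0,-7],[0,0,0],1],[[0,0,-7],[0,0,0],1],[[0,0,-7],[0,0,0],1],[[0,0,-7],[0,0,0],1]]'
```

```text
time_s: 3.82
eef_pos: [450.0, -197.7, 72.8]
ee_rot: [0.0, 0.989, -0.15, 0.0]
force: [-0.3, -0.4, 0.4]
grip_width: -0.0
```

```bash
python3 -m jog '[[[0,0,-2],[0,0,0],1],[[0,0,-3],[0,0,0],1],[[0,0,-4],[0,0,0],1],[[0,0,-5],[0,0,0],1],[[0,0,-6],[0,0,0],1],[[0,0,-6],[0,0,0],1],[[0,0,-6],[0,0,0],1],[[0,0,-6],[0,0,0],1]]'
python3 - <<'E'
from h import *
S=capture("scene")
a=cv2.resize(S["color"][140:215,215:305],None,fx=6,fy=6,interpolation=cv2.INTER_CUBIC)
cv2.imwrite("pics/f.png",a); s=sensors.sense(); print(s["eef_pos"],s["force"],s["wrist_torque"])
E
```

```text
time_s: 4.48
eef_pos: [450.0, -197.7, 66.8]
ee_rot: [-0.0, 0.989, -0.15, 0.0]
force: [0.2, 0.0, 0.6]
grip_width: 0.0
[ 450.03777266 -197.74011465   66.85418166] [-0.46743579  0.65808926  0.93575022] [ 0.00089315 -0.01354676 -0.00239009]
```

View pics/f.png

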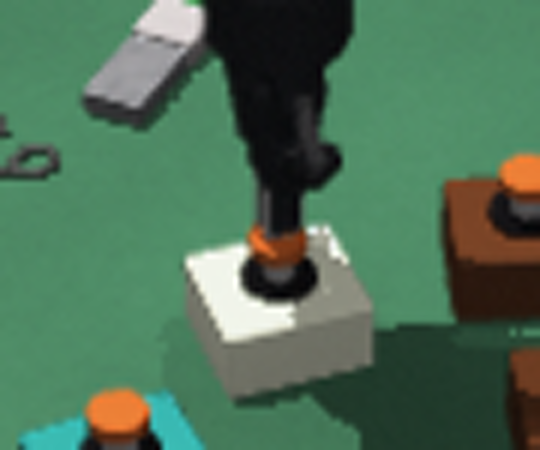

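Run:
```python
from h import *
S=capture("scene"); R=np.array(S["R"]);t=np.array(S["t"])
def pr(X):
    c=R@np.array(X,float)+t; s=c[:2]/c[2]; s=s*(1+S["k1"]*(s@s)); K=S["camera_matrix"]; return (K[:2,:2]@s+K[:2,2])[::-1].round(1)
for z in (50,60,66,76,86,95,105): print(z,pr((450,-198,z)))
rr,cc=np.mgrid[:420,:560]; V=S["color"].max(2)
for r in range(150,190,3): print(r,[(c,int(V[r,c]),*at_depth(S,r,c).round().astype(int)) for c in (258,260,262,264)])
```

```text
50 [184.6 261.1]
60 [182.2 261.1]
66 [180.8 261.1]
76 [178.4 261.1]
86 [176.  261.1]
95 [173.8 261. ]
105 [171.3 261. ]
150 [(258, 17, np.int64(479), np.int64(-173), np.int64(216)), (260, 18, np.int64(475), np.int64(-168), np.int64(217)), (262, 17, np.int64(472), np.int64(-163), np.int64(219)), (264, 18, np.int64(468), np.int64(-159), np.int64(220))]
153 [(258, 15, np.int64(465), np.int64(-193), np.int64(187)), (260, 14, np.int64(465), np.int64(-182), np.int64(193)), (262, 15, np.int64(1222), np.int64(847), np.int64(1159)), (264, 18, np.int64(468), np.int64(-159), np.int64(208))]
156 [(258, 19, np.int64(471), np.int64(-184), np.int64(184)), (260, 13, np.int64(469), np.int64(-177), np.int64(187)), (262, 17, np.int64(470), np.int64(-165), np.int64(195)), (264, 31, np.int64(465), np.int64(-163), np.int64(193))]
159 [(258, 16, np.int64(474), np.int64(-181), np.int64(175)), (260, 15, np.int64(466), np.int64(-181), np.int64(172)), (262, 15, np.int64(473), np.int64(-161), np.int64(187)), (264, 32, np.int64(469), np.int64(-157), np.int64(188))]
162 [(258, 16, np.int64(469), np.int64(-188), n
[... 1566 characters left out ...]
p.int64(79))]
183 [(258, 80, np.int64(467), np.int64(-192), np.int64(70)), (260, 92, np.int64(460), np.int64(-190), np.int64(67)), (262, 94, np.int64(458), np.int64(-182), np.int64(72)), (264, 82, np.int64(450), np.int64(-183), np.int64(67))]
186 [(258, 15, np.int64(461), np.int64(-200), np.int64(49)), (260, 70, np.int64(458), np.int64(-193), np.int64(52)), (262, 73, np.int64(454), np.int64(-188), np.int64(53)), (264, 16, np.int64(450), np.int64(-182), np.int64(55))]
189 [(258, 94, np.int64(471), np.int64(-186), np.int64(51)), (260, 23, np.int64(462), np.int64(-188), np.int64(45)), (262, 18, np.int64(461), np.int64(-179), np.int64(51)), (264, 27, np.int64(455), np.int64(-175), np.int64(50))]
```

The tips image about 9 mm above the reported TCP instead of 17 mm below, so contact should be about here. I'll keep going by force.

```bash
python3 -m jog '[[[0,0,-1],[0,0,0],1],[[0,0,-2],[0,0,0],1],[[0,0,-3],[0,0,0],1],[[0,0,-4],[0,0,0],1],[[0,0,-5],[0,0,0],1],[[0,0,-6],[0,0,0],1],[[0,0,-6],[0,0,0],1],[[0,0,-6],[0,0,0],1]]'
```

```text
time_s: 5.25
eef_pos: [450.0, -197.7, 60.9]
ee_rot: [0.0, 0.989, -0.15, 0.0]
force: [-1.2, 0.8, 2.8]
grip_width: 0.003
```

```bash
python3 -m jog '[[[0,0,-1],[0,0,0],1],[[0,0,-2],[0,0,0],1],[[0,0,-3],[0,0,0],1],[[0,0,-4],[0,0,0],1],[[0,0,-5],[0,0,0],1],[[0,0,-6],[0,0,0],1],[[0,0,-7],[0,0,0],1],[[0,0,-7],[0,0,0],1]]'
```

```text
time_s: 5.92
eef_pos: [450.0, -197.7, 53.7]
ee_rot: [0.0, 0.989, -0.15, 0.0]
force: [-1.0, 1.5, 5.0]
grip_width: -0.001
```

```bash
python3 -m jog '[[[0,0,-1],[0,0,0],1],[[0,0,-2],[0,0,0],1],[[0,0,-3],[0,0,0],1],[[0,0,-3],[0,0,0],1],[[0,0,-4],[0,0,0],1],[[0,0,-4],[0,0,0],1],[[0,0,-4],[0,0,0],1],[[0,0,-4],[0,0,0],1]]'
```

```text
time_s: 6.58
eef_pos: [450.1, -197.7, 49.9]
ee_rot: [0.0, 0.989, -0.15, 0.0]
force: [-0.7, 0.9, 5.5]
grip_width: -0.003
```

```bash
python3 -m jog '[[[0,0,-0.5],[0,0,0],1],[[0,0,-1],[0,0,0],1],[[0,0,-1.5],[0,0,0],1],[[0,0,-2],[0,0,0],1],[[0,0,-2],[0,0,0],1],[[0,0,-2],[0,0,0],1],[[0,0,-2],[0,0,0],1],[[0,0,-2],[0,0,0],1]]'
```

```text
time_s: 7.25
eef_pos: [450.3, -197.9, 49.4]
ee_rot: [0.0, 0.989, -0.15, 0.0]
force: [-7.0, 4.7, 23.5]
grip_width: -0.006
```

The plunger bottomed: a steep rise to 23.5 N at TCP z 49.4, after spring force rising over 13 mm. So the closed tips are about 12.5 mm above the reported TCP. Now I'll rise and check the return.

```bash
python3 -m jog '[[[0,0,10],[0,0,0],1],[[0,0,30],[0,0,0],1],[[0,0,70],[0,0,0],1],[[0,0,105],[0,0,0],1],[[5,30,110],[0,0,0],0],[[15,70,110],[0,0,0],0],[[25,110,110],[0,0,0],0],[[33,150,110],[0,0,0],0]]'
```

```text
time_s: 7.92
eef_pos: [483.1, -46.1, 157.7]
ee_rot: [-0.0, 0.989, -0.15, 0.0]
force: [1.1, -0.1, 0.4]
grip_width: 0.559
```

```bash
python3 -m jog '[[[71,328,110],[0,0,0],0],[[71,328,110],[0,0,0],0],[[71,328,110],[0,0,0],0],[[71,328,110],[0,0,0],0],[[71,328,110],[0,0,0],0],[[71,328,110],[0,0,0],0],[[71,328,110],[0,0,0],0],[[71,328,110],[0,0,0],0]]' | head -0; python3 -c "
from rig import sensors; s=sensors.sense(); print(s['time_s'],s['eef_pos'],s['grip_width'],s['force'],s['joints'])"
```

```text
8.5833 [549.86744886 263.96005149 261.75565312] 1.0036147159775597 [ 0.90980169 -1.1840276  -0.37604111] [ 2.55710883e-01  4.83613022e-01  1.14121858e+00 -1.00986069e-05
  1.51728965e+00  2.12722854e+00]Exception ignored on flushing sys.stdout:
BrokenPipeError: [Errno 32] Broken pipe
```

I overshot: I gave the shift from the wrong base. It was high and harmless. Going back to above the head.

```bash
python3 -m jog '[[[-29,-134,-105],[0,0,0],0],[[-29,-134,-105],[0,0,0],0],[[-29,-134,-105],[0,0,0],0],[[-29,-134,-105],[0,0,0],0],[[-29,-134,-105],[0,0,0],0],[[-29,-134,-105],[0,0,0],0],[[-29,-134,-105],[0,0,0],0],[[-29,-134,-105],[0,0,0],0]]'
python3 - <<'E'
from h import *
S=capture("scene");T=capture("top")
a=cv2.resize(S["color"][175:285,250:360],None,fx=4,fy=4,interpolation=cv2.INTER_CUBIC)
b=cv2.resize(T["color"][165:275,185:275],None,fx=4,fy=4,interpolation=cv2.INTER_CUBIC)
cv2.imwrite("pics/g.png",np.hstack([a,b]))
for n,P,w in(("scene",S,(184,261)),("top",T,(248,353))):
    hsv=cv2.cvtColor(P["color"],cv2.COLOR_BGR2HSV); H,s,V=[hsv[...,i].astype(int) for i in range(3)]
    rr,cc=np.mgrid[:420,:560]
    o=(abs(rr-w[0])<14)&(abs(cc-w[1])<14)&(H<16)&(s>150)&(V>100)
    if o.any(): C=cloud(P,o); print(n,"plunger",len(C),np.round(np.median(C,0)))
s=sensors.sense(); print(s["time_s"],s["eef_pos"])
E
```

```text
time_s: 9.25
eef_pos: [521.8, 128.8, 157.6]
ee_rot: [-0.0, 0.989, -0.149, 0.001]
force: [0.3, 1.2, 0.1]
grip_width: 0.997
scene plunger 49 [ 453. -195.   75.]
top plunger 105 [ 449. -197.   77.]
9.35 [521.61836168 128.85458597 157.46557953]
```

View pics/g.png

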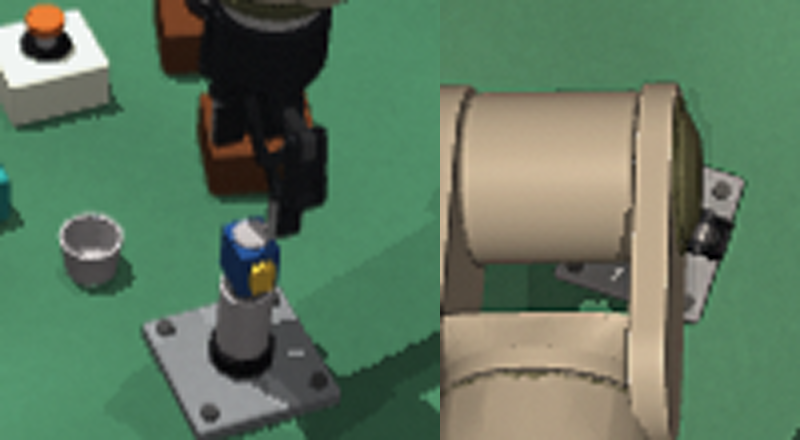

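Plunger is back up at 76 mm. In the crop the near finger is at (290, 210), to the right of the head at (250, 250). I'll measure the fingers in the depth map.

Run:
```python
from h import *
S=capture("scene"); e=np.array(sensors.sense()["eef_pos"]); R=np.array(S["R"]);t=np.array(S["t"])
def pr(X):
    c=R@np.array(X,float)+t; s=c[:2]/c[2]; s=s*(1+S["k1"]*(s@s)); K=S["camera_matrix"]; return (K[:2,:2]@s+K[:2,2])[::-1].round(1)
a=np.radians(73); u=np.array([np.cos(a),np.sin(a)]); v=np.array([u[1],-u[0]])
for sg in(-1,1):
    for h in (0,25): print("tip",sg,h,pr([*(e[:2]+sg*42.5*u),e[2]+h]), "outer",pr([*(e[:2]+sg*57*u),e[2]+h]))
V=S["color"].max(2); m=np.zeros(V.shape,bool); m[195:240,295:340]=True; m&=(V<75)
C=cloud(S,m); D=np.c_[(C[:,:2]-e[:2])@u,(C[:,:2]-e[:2])@v,C[:,2]-e[2]]
for lo in range(0,80,8):
    q=D[(D[:,2]>=lo)&(D[:,2]<lo+8)&(abs(D[:,0])<75)]
    if len(q): print(lo,len(q),"u",np.percentile(q[:,0],[0,5,25,50,75,95,100]).round(),"v",np.percentile(q[:,1],[5,50,95]).round())
n=D[D[:,0]>25]; print("near finger z",np.percentile(n[:,2],[0,2,10]).round()); n=D[D[:,0]<-25]; 
if len(n): print("far z",np.percentile(n[:,2],[0,2,10]).round())
# head position in tool axes
hsv=cv2.cvtColor(S["color"],cv2.COLOR_BGR2HSV).astype(int); b=np.zeros(V.shape,bool); b[220:260,295:325]=True
C=cloud(S,b&(hsv[...,0]>100)&(hsv[...,0]<130)&(hsv[...,1]>110)); C=C[C[:,2]>95]; print("head u,v",np.percentile((C[:,:2]-e[:2])@u,[2,98]).round(),np.percentile((C[:,:2]-e[:2])@v,[2,98]).round())
C=cloud(S,b&(hsv[...,0]>20)&(hsv[...,0]<35)&(hsv[...,1]>130)); print("btn",np.median((C[:,:2]-e[:2])@u),np.median((C[:,:2]-e[:2])@v),np.median(C[:,2]))
```

```text
tip -1 0 [217.7 306.3] outer [214.3 304.2]
tip -1 25 [211.  306.8] outer [207.6 304.7]
tip 1 0 [238.9 319.1] outer [242.7 321.4]
tip 1 25 [232.3 319.8] outer [236.  322.1]
24 15 u [-46. -44. -43. -42.   2.  53.  53.] v [-7.  5. 11.]
32 31 u [-48. -45. -42. -41.  53.  57.  58.] v [-8.  1. 10.]
40 32 u [-47. -46. -43.   2.  55.  58.  58.] v [-5.  4. 12.]
48 35 u [-45. -44. -42.  49.  54.  59.  61.] v [-5.  7. 12.]
56 19 u [-52. -47. -44. -42.  46.  54.  55.] v [-1.  8. 13.]
64 17 u [-52. -50. -46. -42.  45.  55.  58.] v [ 3. 11. 13.]
72 36 u [-52.  18.  52.  59.  72.  74.  75.] v [-10.  11.  14.]
near finger z [29. 38. 56.]
far z [-163. -160. -154.]
head u,v [-11.  22.] [-12.  16.]
btn 25.157525268926456 1.5747877589564285 122.29386042080068
```

Fingers are centred on the head within about 2 mm, with the open tips about 26 mm above the reported TCP. So head_grip level needs TCP z of about 82. Descending, then closing.

```bash
python3 -m jog '[[[0,0,-20],[0,0,0],0],[[1,1,-40],[0,0,0],0],[[1,1,-60],[0,0,0],0],[[1,1,-75],[0,0,0],0],[[1,1,-75],[0,0,0],0],[[1,1,-75],[0,0,0],0],[[1,1,-75],[0,0,0],0],[[1,1,-75],[0,0,0],0]]'
```

```text
time_s: 10.07
eef_pos: [522.7, 129.1, 82.9]
ee_rot: [-0.0, 0.989, -0.15, 0.001]
force: [0.2, 0.3, -0.2]
grip_width: 0.999
```

```bash
python3 -m jog '[[[0,0,0],[0,0,0],1],[[0,0,0],[0,0,0],1],[[0,0,0],[0,0,0],1],[[0,0,0],[0,0,0],1],[[0,0,0],[0,0,0],1],[[0,0,0],[0,0,0],1],[[0,0,0],[0,0,0],1],[[0,0,0],[0,0,0],1]]' 60
python3 - <<'E'
from h import *
S=capture("scene")
a=cv2.resize(S["color"][185:285,250:350],None,fx=6,fy=6,interpolation=cv2.INTER_CUBIC)
cv2.imwrite("pics/i.png",a); s=sensors.sense(); print(s["eef_pos"],s["force"],s["wrist_torque"],s["grip_width"])
E
```

```text
time_s: 10.73
eef_pos: [522.6, 129.5, 82.5]
ee_rot: [-0.001, 0.989, -0.15, 0.001]
force: [-0.6, 4.0, 4.9]
grip_width: 0.414
[522.6036457  129.51917387  82.45823171] [0.33798977 3.62133101 5.21649609] [ 0.77673934 -0.06571252 -0.02999449] 0.4169415099368933
```

View pics/i.png

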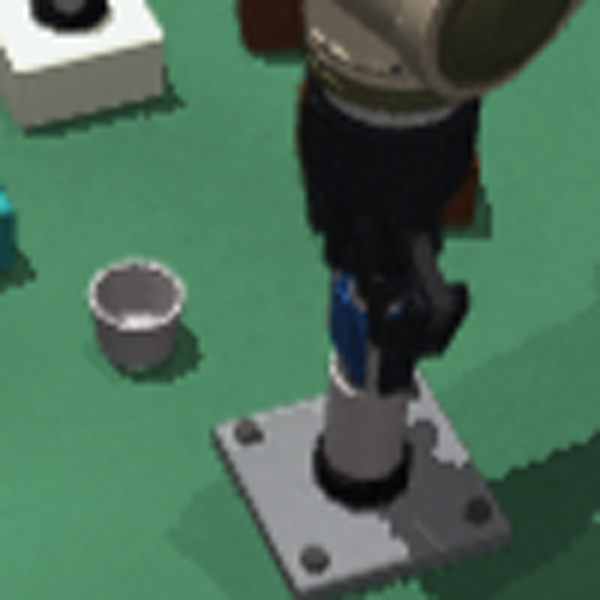

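The opening of 0.415 (about 36 mm) shows the button fully in. The finger at (400, 330) covers it on the head. Pulling.

```bash
python3 -m jog '[[[0,0,3],[0,0,0],1],[[0,0,10],[0,0,0],1],[[0,0,18],[0,0,0],1],[[0,0,26],[0,0,0],1],[[0,0,34],[0,0,0],1],[[0,0,42],[0,0,0],1],[[0,0,50],[0,0,0],1],[[0,0,58],[0,0,0],1]]'
```

```text
time_s: 11.45
eef_pos: [522.3, 129.4, 139.8]
ee_rot: [-0.001, 0.989, -0.15, 0.0]
force: [3.3, 4.0, -2.6]
grip_width: 0.414
```

```bash
python3 -m jog '[[[0,0,6],[0,0,0],1],[[0,0,12],[0,0,0],1],[[0,0,18],[0,0,0],1],[[0,0,24],[0,0,0],1],[[0,0,30],[0,0,0],1],[[0,0,36],[0,0,0],1],[[0,0,42],[0,0,0],1],[[0,0,42],[0,0,0],1]]'
```

```text
time_s: 12.12
eef_pos: [522.3, 129.4, 181.9]
ee_rot: [-0.001, 0.989, -0.15, 0.0]
force: [3.0, 4.1, -7.2]
grip_width: 0.414
```

```bash
python3 -m jog '[[[0,0,7],[0,0,0],1],[[0,0,14],[0,0,0],1],[[0,0,21],[0,0,0],1],[[0,0,28],[0,0,0],1],[[0,0,34],[0,0,0],1],[[0,0,38],[0,0,0],1],[[0,0,39],[0,0,0],1],[[0,0,39],[0,0,0],1]]'
```

```text
time_s: 12.78
eef_pos: [522.2, 129.4, 220.0]
ee_rot: [-0.001, 0.989, -0.15, -0.0]
force: [5.2, 4.1, -7.1]
grip_width: 0.417
```

```bash
python3 -m jog '[[[0,0,0.5],[0,0,0],1],[[0,0,1],[0,0,0],1],[[0,0,1.5],[0,0,0],1],[[0,0,2],[0,0,0],1],[[0,0,2],[0,0,0],1],[[0,0,2],[0,0,0],1],[[0,0,2],[0,0,0],1],[[0,0,2],[0,0,0],1]]'
```

```text
time_s: 13.45
eef_pos: [522.1, 129.4, 221.8]
ee_rot: [-0.001, 0.989, -0.15, -0.0]
force: [5.1, 3.5, -6.8]
grip_width: 0.415
```

```bash
python3 -m jog '[[[0,0,0.5],[0,0,0],1],[[0,0,1],[0,0,0],1],[[0,0,1.5],[0,0,0],1],[[0,0,2],[0,0,0],1],[[0,0,2],[0,0,0],1],[[0,0,2],[0,0,0],1],[[0,0,2],[0,0,0],1],[[0,0,2],[0,0,0],1]]'
```

```text
time_s: 14.12
eef_pos: [522.0, 129.4, 222.9]
ee_rot: [-0.001, 0.989, -0.15, -0.001]
force: [5.1, 4.4, -13.7]
grip_width: 0.414
```

Force jumped to 13.7 N at +140.4 mm, which is the second stop. One look to check.

Run:
```python
from h import *
S=capture("scene")
a=cv2.resize(S["color"][160:290,230:360],None,fx=4.6,fy=4.6,interpolation=cv2.INTER_CUBIC)
cv2.imwrite("pics/j.png",a); s=sensors.sense(); print(s["time_s"],s["eef_pos"],s["force"],s["grip_width"])
hsv=cv2.cvtColor(S["color"],cv2.COLOR_BGR2HSV).astype(int); b=np.zeros(hsv.shape[:2],bool); b[170:260,295:335]=True
C=cloud(S,b&(hsv[...,0]>100)&(hsv[...,0]<130)&(hsv[...,1]>110)); print(len(C),np.percentile(C[:,2],[2,50,98]).round())
```

```text
14.1667 [522.00236115 129.39524765 222.94200686] [  6.49189532   5.04959713 -12.95931085] 0.41464694359716736
94 [244. 266. 280.]
```

View pics/j.png

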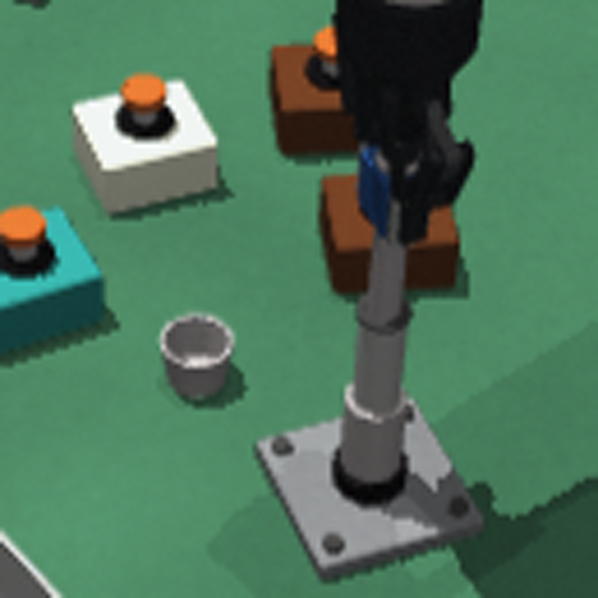

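Both sections are out: the thin one from (388, 240) to (385, 315), the thick one from (385, 315) to (378, 395). The head's top is at about 280 mm (278 expected), and the fingers are still gripping. The white plunger at (143, 90) is up and the cup at (197, 355) hasn't moved. Handing in.

```bash
python3 -c "
from rig import ctrl; print(ctrl.finish_job())"
```

```text
the job is handed in; nothing more can be done
None
```

I handed the job in at about 14.2 s with the post held fully extended in the gripper. No verdict was reported.

- **Plunger:** I pushed the white recorder's orange plunger down until it bottomed. The force rose from about 2.8 to 5.5 N, then jumped to 23.5 N at the stop. It sprang back, and the depth map shows its top at about 76 mm again.
- **Button and pull:** I gripped the blue head along the stand's y with 60 N. The opening read about 35–36 mm, which means the button is fully in. I pulled straight up, and at 140 mm the force jumped from about 7 to 13–14 N, the second stop.
- **Final look:** Both sections were out, the head's top was at about 280 mm (278 expected), and the grip was unchanged. The cup was where it had been. I did not re-measure the other things, but the arm did not go near them after the plunger.

Two things disagreed or went wrong:
- **Fingertips:** The closed tips were about 12.5 mm above the reported TCP, not 17 mm below it as stated. I set the heights from force and depth readings instead.
- **Overshoot:** One move in free air went too far because I gave its shift from the wrong base pose. It touched nothing, and I corrected it in the next move.

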